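# Shift the reel winder into third

## Robot

A 7-joint arm with a two-finger parallel gripper is mounted at the origin on the work surface. World frame = base frame: x ahead of the robot, y to its left, z up, the work surface at z = 0. Lengths are in m, angles in rad, forces in N, time in s.
With the tool pointing down it reaches from about 0.35 to 0.9 m from the base axis. Payload 19.9 kg.
Tool frame: the origin (TCP) lies at the very end of the fingers, on their centre line; the grasp point (between the pads) lies arm.hold_point_z behind it (arm.hold_point_z is the distance from the TCP to the grasp point, in m); z points along the fingers, y is the line along which they close (so a half turn about z gives the same grasp; the last joint's range is limited). The gripper opens to 94 mm and grips with 3 to 60 N. Pads are 16 mm wide; open, the fingers measure 119 mm over their backs; the gripper's body (75 mm by 177 mm) begins 78 mm behind the grasp point.
Start: joints at [1.212, 0.417, -0.01, 1.614, 0.005, 1.111, -0.053], TCP at [0.195, -0.594, 0.205] pointing down, gripper open.
Joint ranges: [-2.81, 2.81], [-0.39, 2.02], [-1.27, 1.25], [0.06, 2.57], [-1.19, 4.33], [0.19, 2], [-2.82, 2.82]. Speed limits (rad/s): [1.89, 1.89, 2.39, 2.39, 3.01, 3.01, 3.01].

## Interface

Orientations are given as a rotation vector (axis times angle).
In Python, from rig import arm gives the robot as it stands.
- The arm moves only by the shell command python3 -m inch 'ROWS'. ROWS is JSON, one flat list of numbers, 5 for each row, row after row: the shift along the tool's x, y, z in cm, then the turn about the tool's z in degrees, then the finger opening in cm, from 0 to 9.4. In form: [x, y, z, roll, grip, x, y, z, roll, grip, ...]. A call has 1 to 20 rows; each row is the pose to reach, as a shift and turn from the pose commanded when the call began, along the tool's axes at that moment; what a row does not reach only later rows make up. A row lasts 1/10 s, in which the tool goes at most 50 mm and 8.59 degrees, less where a joint would pass 70% of its speed; a pose out of reach is approached as far as the arm can. A call with a gripper value outside its range is refused whole. The fingers move at their own pace and stop on an object; the grip force is fixed at half the most. Time passes only in rows, so rows that repeat a pose let the fingers close. It gives the time, the measured TCP pose, the force, the opening and the grip force at its end, in the units of the state.
- arm.state(): the state, without advancing time (a new reading comes with each control period).
- arm.snapshot(name): name is "side" or "top"; returns a dict with "img" (384x512x3 uint8, red, green, blue), "range_z" (384x512 float32, m along the optical axis (not along the pixel's ray), 0 where there is no reading), "fx", "fy", "cx", "cy" (pixels), "T" (4x4, takes a point from camera to world coordinates). Camera axes: x right, y down, z forward; pixel columns grow to the right and rows downward; lengths in m; the calibration is good to about 2 mm. A picture is of the moment at which its call begins.
- arm.finish_job(): hands the job in; it is judged then, once.
Trained networks look in the newest picture that a camera, given by its name, has taken for a name from the list of things; names that differ only in an ending like _2 or _b are one class to them, and where a whole thing is asked for, a point or a joint stands for the part that bears it (a point fixed in the world has none). Each returns a list of dicts, best first, with "score" (0 to 1); they miss things now and then, are a little off and sometimes report something else, mostly with a low value. They report only what shows in the picture. A call takes as long as a camera call.
- arm.regions_of(camera, name): "pixels" (384x512 bool, what is visible of it) and "xy" ([column, row] in pixels, amid what is visible of it).
The state is a dict: "time_s": time; "q": joint angles; "joint_vel": joint speeds; "effort": joint torques, N m; "tool_pos": TCP position; "eef_rot": TCP orientation; "force": force on the tool from outside, world axes, zero at the start; "ft_torque": the same for the moment, N m; "grip_width": opening from 0.0 (shut) to 1.0 (fully open); "gripper_force": force on a finger pad.
Only numpy, scipy, OpenCV 4.12 (cv2) and the standard library are available. Lean on these libraries where they do the work, as an engineer would, in place of code of your own. Each camera call takes 0.05 s, during which the arm holds its last target. There are 200 camera calls.

## Task

Put the bench-top reel winder into third gear: push its ball-topped lever along the H-shaped gate - to the cross lane, across to the right-hand leg, then away from the robot until it is fully home in the far right slot. Only push the knob or stem with the closed fingertips or the outside of the fingers, without forcing it: never take the lever between the fingers, and never shift it into the near right slot. Leave the reel, adapter and jar where they are, and finish clear of everything with the lever staying in third.

Things in the scene. Friction and masses are not known exactly. Their poses are not given: they have to be found in the camera images.
- winder: Fixed grey casing 240 (x) x 250 (y) x 100 mm high. Origin on the bench right under the gate's centre: the casing spans x -120 to +120, y -100 to +150 from it. Its x points away from the robot (yaw within 0.35 rad), y left, z up. A vertical reel 132 mm in diameter hangs on its left side at y 158 to 172 mm, top at z 146.
- gate_center (a point): Middle of the H cut-out, on the top (z 110 mm) of the 120 x 104 mm steel gate plate; axes as the winder. Two legs along x, centred at y +20 (left) and -20 (right), 16 mm wide, x -40 to +40, joined by a cross lane 24 mm wide (x -12 to +12). Slots: 1 far left, 2 near left, 3 far right, 4 near right. The lever starts anywhere in the left leg; the tongues between the legs block it outside the lane.
- lever_across (a joint): Sideways lean of the lever about a pivot at x 0, y 0, z 30 mm in the winder's frame (rad): + leans to the right (winder -y). Stops at -0.28 and +0.28; in a leg its size is 0.22 to 0.28. Plain friction, no spring: stays where left.
- lever_fore (a joint): Fore-and-aft lean of the lever about the same pivot (rad): + leans away from the robot (winder +x). Stops at -0.36 (home in a near slot) and +0.36 (home in a far slot); 0 is the middle of the cross lane, along which it can cross while within +-0.085. Plain friction, no spring: stays where left. The knob takes about 2 to 3 N to push.
- knob_center (a point): Centre of the black ball knob, 40 mm in diameter, 165 mm from the pivot along the lever, on a steel stem 10 mm in diameter. With a = lever_across, f = lever_fore it stands in the winder's frame at x = 165 sin f, y = -165 sin a cos f, z = 30 + 165 cos a cos f mm (z 178 to 195 wherever the lever goes).
- knob_top (a point): Top of the ball knob, 20 mm from its centre along the lever.
- stem_mid (a point): Point on the bare steel stem, 35 mm below the knob's centre along the lever.
- third_slot (a point): Far end of the right-hand leg on the gate plate's top face (height 110 mm): where the stem passes when the lever is fully in third.
- spare_reel: Loose black reel with cream windows lying flat on the bench to the right, 140 mm in diameter, 14 mm high. Origin at its underside's centre. Leave alone.
- adapter: Loose white power adapter, 100 x 45 x 30 mm, on the bench right of the casing. Origin at its underside's centre. Leave alone.
- jar: Small loose white jar, 36 mm in diameter, 42 mm high, standing on the casing's near left corner (its top at z 142 mm). Origin at its underside's centre. Leave alone.

How it is judged:
On the way, in this order (a step that is already met when the one before it is completed fails the run):
1. the lever has been pushed across the lane into the right-hand leg (value of joint lever_across above 0.21 rad and value of joint lever_fore between -0.13 and 0.13 rad), for 0.05 s.
2. the lever is fully home in the far right (third) slot (value of joint lever_across above 0.21 rad and value of joint lever_fore above 0.31 rad), for 0.2 s.
At the end, for the whole second after the job is handed in: The lever rests in the third slot: lever_across over 0.21 rad and lever_fore over 0.31 rad (stop at 0.36), both still (under 0.03 rad/s), with nothing touching it (all of step 2 and velocity of joint lever_across between -0.03 and 0.03 rad/s and velocity of joint lever_fore between -0.03 and 0.03 rad/s).
It fails at once if the lever is taken between the fingers (the grasp point within 14 mm of the knob's centre or top or of the stem) (distance between the grasp point and knob_center below 0.014 m or distance between the grasp point and knob_top below 0.014 m or distance between the grasp point and stem_mid below 0.014 m).
It fails at once if the lever is forced (more than 40 N from the fingers) (contact force between the fingers and lever_fore above 40 N).
It fails at once if the lever is shifted into the near right (fourth) slot (value of joint lever_across above 0.15 rad and value of joint lever_fore below -0.2 rad).
It fails at once if the reel, adapter or jar is moved more than 15 mm or lifted (distance of any of spare_reel, adapter, jar from where it was at the start of the episode above 0.015 m).
It also fails if it takes over 50 s, if anything falls off the work surface, if the arm or the gripper's body presses on something with over 40 N, if the wrist force passes 120 N, or if a joint passes its speed limit or range.

## Working session

There is one attempt and no reset: what is moved stays moved. The work goes in short steps, Python scripts to look and compute and a shell command to move; the robot and the scene stay as the last step left them, time stands still between calls to the robot, and variables do not carry over. Pictures are saved under pics/ and viewed, at most 10 in all, crops included, and the job is handed in when it is done.

```bash
mkdir -p pics; cat > h.py <<'E'
import numpy as np, cv2
from rig import arm
def pts(s,m=None):
    z=s["range_z"]; v,u=np.nonzero((z>0)&(m if m is not None else True)); d=z[v,u]
    p=np.c_[(u-s["cx"])*d/s["fx"],(v-s["cy"])*d/s["fy"],d]
    return p@s["T"][:3,:3].T+s["T"][:3,3]
E
python3 - <<'E'
from h import *
ims=[]
for c in("side","top"):
    s=arm.snapshot(c); cv2.imwrite(f"pics/{c}0.png",s["img"][:,:,::-1]); print(c,s["T"].round(3).tolist())
    for n in("knob_center","winder","spare_reel","adapter","jar","lever_fore"):
        for r in arm.regions_of(c,n)[:2]:
            p=pts(s,r["pixels"]); 
            if len(p): print(n,round(r["score"],2),r["xy"],len(p),np.median(p,0).round(3),p.min(0).round(3),p.max(0).round(3))
st=arm.state(); print(st["tool_pos"],st["eef_rot"],arm.hold_point_z,st["grip_width"],st["time_s"])
E
```

```text
side [[-0.751, -0.418, 0.511, 0.035], [-0.659, 0.501, -0.56, 0.57], [-0.022, -0.758, -0.652, 0.818], [0.0, 0.0, 0.0, 1.0]]
knob_center 0.79 [190.3, 212.7] 449 [0.582 0.161 0.193] [0.572 0.123 0.099] [0.674 0.179 0.211]
winder 0.65 [203.9, 261.3] 15235 [0.536 0.177 0.099] [ 0.422 -0.063 -0.004] [0.802 0.304 0.211]
adapter 0.57 [284.9, 237.2] 579 [ 0.507 -0.026  0.029] [ 0.46  -0.057  0.006] [0.563 0.    0.034]
jar 0.63 [184.0, 293.7] 461 [0.493 0.268 0.137] [0.483 0.248 0.1  ] [0.516 0.281 0.145]
lever_fore 0.66 [191.2, 213.8] 490 [0.582 0.158 0.192] [ 0.571  0.002 -0.002] [0.785 0.179 0.211]
top [[-0.016, -0.985, 0.172, 0.426], [-0.999, 0.01, -0.031, -0.007], [0.029, -0.172, -0.985, 0.928], [0.0, 0.0, 0.0, 1.0]]
knob_center 0.78 [170.0, 180.3] 332 [0.586 0.152 0.199] [0.571 0.135 0.105] [0.611 0.176 0.208]
knob_center 0.48 [172.0, 179.8] 341 [0.587 0.152 0.199] [0.571 0.135 0.097] [0.632 0.199 0.208]
winder 0.56 [182.8, 195.5] 11262 [0.569 0.148 0.099] [ 0.424  0.    -0.005] [0.736 0.344 0.208]
spare_reel 0.82 [315.1, 204.1] 2188 [ 0.557 -0.177  0.013] [ 0.488 -0.248 -0.004] [ 0.629 -0.109  0.018]
adapter 0.78 [255.4, 219.4] 677 [ 0.513 -0.028  0.028] [ 0.462 -0.065 -0.007] [0.564 0.005 0.033]
jar 0.64 [171.0, 182.3] 334 [0.586 0.151 0.199] [0.571 0.136 0.098] [0.61  0.182 0.208]
jar 0.62 [181.6, 197.1] 11160 [0.569 0.149 0.099] [ 0.424  0.    -0.005] [0.736 0.345 0.208]
lever_fore 0.88 [170.1, 179.2] 379 [0.588 0.152 0.197] [0.571 0.135 0.097] [0.635 0.199 0.208]
[ 0.19467254 -0.59389103  0.20546   ] [-3.10224059e+00 -4.95463005e-01  9.44016816e-05] 0.0188 1.003163139259965 0.7
```

View pictures.

```bash
cat >> h.py <<'E'
from scipy.optimize import least_squares
def knob(c="top"):
    s=arm.snapshot(c); r=arm.regions_of(c,"knob_center")
    if not r: return None
    p=pts(s,r[0]["pixels"]); p=p[(p[:,2]>.165)]
    m=np.median(p,0); p=p[np.linalg.norm(p-m,axis=1)<.035]
    f=least_squares(lambda x:np.linalg.norm(p-x,axis=1)-.02,m-[0,0,.015],loss="soft_l1",f_scale=.002)
    return f.x,len(p),np.sqrt(np.mean(f.fun**2)),r[0]["score"]
E
python3 - <<'E'
from h import *
for c in("side","top"): print(c,knob(c))
for c in("top","side"):
    s=arm.snapshot(c); p=pts(s)
    for lo,hi in((.094,.105),(.106,.115)):
        q=p[(p[:,2]>lo)&(p[:,2]<hi)&(p[:,0]>.3)&(p[:,1]>-.1)&(p[:,1]<.4)]
        im=np.zeros((800,800),np.uint8); ij=((q[:,:2]+[0,.2])*1000).astype(int); im[ij[:,1].clip(0,799),ij[:,0].clip(0,799)]=255
        im=cv2.morphologyEx(cv2.morphologyEx(im,cv2.MORPH_CLOSE,np.ones((9,9))),cv2.MORPH_OPEN,np.ones((9,9)))
        k,_=cv2.findContours(im,0,1); k=max(k,key=cv2.contourArea); print(c,lo,len(q),cv2.minAreaRect(k),np.median(q[:,2]))
a,b=[cv2.imread(f"pics/{c}0.png") for c in("side","top")]
cv2.imwrite("pics/both0.png",cv2.resize(np.hstack([a,b]),(800,300)))
cv2.imwrite("pics/crop0.png",np.hstack([cv2.resize(a[170:330,110:270],(400,400)),cv2.resize(b[120:280,90:250],(400,400))]))
E
```

```text
side (array([0.59329043, 0.15735496, 0.18742633]), 356, np.float64(0.0014801156220857795), 0.66)
top (array([0.59293522, 0.15739694, 0.18658931]), 275, np.float64(0.000923089616717848), 0.91)
top 0.094 8181 ((566.5069580078125, 351.34783935546875), (259.7242736816406, 239.0894775390625), 76.6908187866211) 0.09859949739894736
top 0.106 1683 ((559.8104858398438, 322.62969970703125), (104.83477783203125, 120.51792907714844), 76.6512680053711) 0.10868746823727304
side 0.094 8568 ((565.3701171875, 349.84881591796875), (253.12818908691406, 241.05323791503906), 76.52684020996094) 0.0995735138184437
side 0.106 2005 ((560.2550659179688, 323.4266052246094), (105.46912384033203, 123.7828598022461), 76.10282135009766) 0.1096170152672008
```

View pics/both0.png

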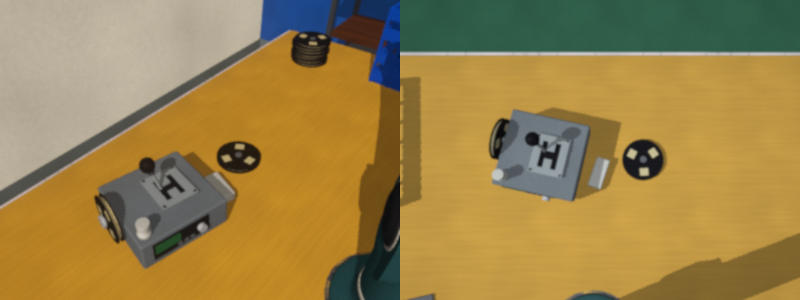

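View pics/crop0.png

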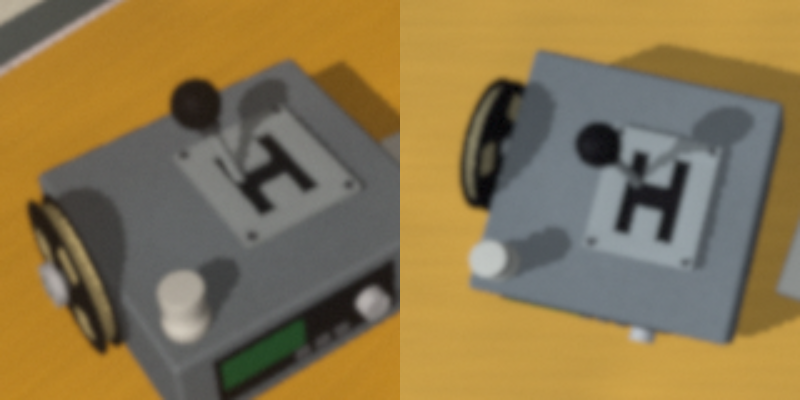

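The knob is at about (0.593, 0.157, 0.187) and stands left and slightly far, with the lever at f≈+0.15, a≈−0.25. The winder's yaw is about −0.233 and the gate centre is at about (0.560, 0.123). In the right half of the crop, the knob is at (597,145) and the H at (655,200); the stem is in the far-left leg. I'll go over the top, close the fingers, and align the tool with the winder on the far side of the knob.

```bash
python3 -m inch '[0,0,-4.5,0,0, 16,-14,-5.5,8,0, 32,-28,-5.5,16,0, 48,-42,-5.5,24,0, 64.7,-57,-5.5,31.5,0, 64.7,-57,-5.5,31.5,0, 64.7,-57,-5.5,31.5,0, 64.7,-57,-5.5,31.5,0, 64.7,-57,-5.5,31.5,0, 64.7,-57,-5.5,31.5,0, 64.7,-57,-5.5,31.5,0, 64.7,-57,-5.5,31.5,0, 64.7,-57,-5.5,31.5,0, 64.7,-57,-5.5,31.5,0, 64.7,-57,-5.5,31.5,0, 64.7,-57,-5.5,31.5,0, 64.7,-57,-5.5,31.5,0, 64.7,-57,-5.5,31.5,0, 64.7,-57,-5.5,31.5,0, 64.7,-57,-5.5,31.5,0]'
cat >> h.py <<'E'
G=np.array([.5602,.1232]); Y=-.233
R=np.array([[np.cos(Y),-np.sin(Y)],[np.sin(Y),np.cos(Y)]])
def rep(cams=("side","top")):
    from scipy.spatial.transform import Rotation as Ro
    st=arm.state(); t=st["tool_pos"]; M=Ro.from_rotvec(st["eef_rot"]).as_matrix()
    print("t",round(st["time_s"],2),"tcp",np.round(t,4),"winder mm",((np.array(t[:2])-G)@R*1000).round(1),"toolx deg",np.degrees(np.arctan2(M[1,0],M[0,0])).round(1),"toolz",M[:,2].round(3),"F",np.round(st["force"],1),"g",round(st["grip_width"],2))
    for c in cams:
        k=knob(c)
        if k is None: print(c,"no knob"); continue
        d=(k[0][:2]-G)@R*1000; f=np.arcsin(d[0]/165); a=np.arcsin(-d[1]/165/np.cos(f))
        print(c,"knob mm",d.round(1),"z",k[0][2].round(4),"f",f.round(3),"a",a.round(3),"n",k[1],"rms",k[2].round(4),k[3])
E
python3 -c "from h import *; rep()"
```

```text
time_s: 3.0
tool_pos: [0.6322, 0.1527, 0.2597]
eef_rot: [-3.12, 0.359, 0.002]
force: [-0.1, -0.0, 0.1]
grip_width: 0.003
gripper_force: 0.0
t 3.0 tcp [0.6322 0.1527 0.2597] winder mm [63.2 45.3] toolx deg -13.1 toolz [-0.001  0.001 -1.   ] F [-0.1 -0.   0.1] g 0.0
side knob mm [24.2 41. ] z 0.1874 f 0.147 a -0.254 n 348 rms 0.0014 0.69
top no knob
```

```bash
python3 -m inch '[0,0.4,4.7,0,0, 0,0.4,9.4,0,0, 0,0.4,9.4,0,0, -0.7,0.4,9.4,0,0, -1,0.4,9.4,0,0, -1.3,0.4,9.4,0,0, -1.6,0.4,9.4,0,0, -1.9,0.4,9.4,0,0, -2.2,0.4,9.4,0,0, -2.5,0.4,9.4,0,0, -2.8,0.4,9.4,0,0, -3.1,0.4,9.4,0,0, -3.4,0.4,9.4,0,0, -3.4,0.4,9.4,0,0]'
python3 -c "from h import *; rep()"
```

```text
time_s: 4.6
tool_pos: [0.5975, 0.1534, 0.1664]
eef_rot: [3.12, -0.365, -0.001]
force: [0.6, -0.9, 2.5]
grip_width: 0.006
gripper_force: 0.7
t 4.6 tcp [0.5975 0.1534 0.1664] winder mm [29.3 38. ] toolx deg -13.3 toolz [-0. -0. -1.] F [ 0.6 -0.9  2.5] g 0.01
side knob mm [ 0.7 41.4] z 0.1893 f 0.004 a -0.254 n 339 rms 0.0013 0.9
top no knob
```

```bash
python3 -m inch '[1.4,0,0,0,0, 1.4,-4.7,0,0,0, 1.4,-4.7,0,0,0, -2.8,-4.7,0,0,0, -2.8,-4.7,0,0,0, -2.8,-4.1,0,0,0, -2.8,-3.6,0,0,0, -2.8,-3.2,0,0,0, -2.8,-2.8,0,0,0, -2.8,-2.4,0,0,0, -2.8,-2,0,0,0, -2.8,-1.6,0,0,0, -2.8,-1.2,0,0,0, -2.8,-0.8,0,0,0, -2.8,-0.4,0,0,0, -2.8,0,0,0,0, -2.8,0,0,0,0]'
python3 -c "from h import *; rep()"
```

```text
time_s: 6.5
tool_pos: [0.5705, 0.1589, 0.1663]
eef_rot: [3.12, -0.366, -0.001]
force: [-0.7, 0.3, -0.2]
grip_width: 0.004
gripper_force: 0.0
t 6.5 tcp [0.5705 0.1589 0.1663] winder mm [ 1.8 37.1] toolx deg -13.4 toolz [-0.    -0.001 -1.   ] F [-0.7  0.3 -0.2] g 0.0
side knob mm [0.7 4.1] z 0.1943 f 0.004 a -0.025 n 320 rms 0.0014 0.95
top no knob
```

```bash
python3 -m inch '[0,0.4,0,0,0, 0,0.8,0,0,0, 0,1.2,0,0,0, 0,1.6,0,0,0, 0,2,0,0,0, 0,2.4,0,0,0, 0,2.8,0,0,0, 0,3.2,0,0,0, 0,3.6,0,0,0, 0,4,0,0,0, 0,4.3,0,0,0, 0,4.6,0,0,0, 0,4.6,0,0,0]'
python3 -c "from h import *; rep()"
```

```text
time_s: 8.0
tool_pos: [0.56, 0.1144, 0.1664]
eef_rot: [3.12, -0.366, -0.0]
force: [-0.5, -0.4, 0.6]
grip_width: 0.011
gripper_force: 0.0
t 8.0 tcp [0.56   0.1144 0.1664] winder mm [ 1.8 -8.6] toolx deg -13.4 toolz [-0. -0. -1.] F [-0.5 -0.4  0.6] g 0.01
side knob mm [  0.5 -41.2] z 0.1882 f 0.003 a 0.253 n 315 rms 0.0017 0.67
top no knob
```

```bash
python3 -m inch '[0,-1,0,0,0, -4.6,-1,0,0,0, -4.6,-1,0,0,0, -4.6,3.2,0,0,0, -4.6,3.2,0,0,0, -3.6,3.2,0,0,0, -3.1,3.2,0,0,0, -2.7,3.2,0,0,0, -2.3,3.2,0,0,0, -1.9,3.2,0,0,0, -1.5,3.2,0,0,0, -1.1,3.2,0,0,0, -0.7,3.2,0,0,0, -0.3,3.2,0,0,0, 0.1,3.2,0,0,0, 0.5,3.2,0,0,0, 0.5,3.2,0,0,0]'
python3 -c "from h import *; rep()"
```

```text
time_s: 9.9
tool_pos: [0.5579, 0.0824, 0.1663]
eef_rot: [-3.12, 0.366, 0.0]
force: [-1.4, -0.7, -0.7]
grip_width: 0.005
gripper_force: 0.5
t 9.9 tcp [0.5579 0.0824 0.1663] winder mm [  7.2 -40.2] toolx deg -13.4 toolz [-0.  0. -1.] F [-1.4 -0.7 -0.7] g 0.01
side knob mm [ 35.5 -40.2] z 0.1842 f 0.217 a 0.252 n 130 rms 0.0017 0.58
top no knob
```

```bash
python3 -m inch '[0.4,0,0,0,0, 0.8,0,0,0,0, 1.2,0,0,0,0, 1.5,0,0,0,0, 1.7,0,0,0,0, 1.9,0,0,0,0, 2.1,0,0,0,0, 2.1,0,0,0,0, 2.1,0,0,0,0]'
python3 -c "from h import *; rep()"
```

```text
time_s: 11.0
tool_pos: [0.5781, 0.0778, 0.1665]
eef_rot: [-3.12, 0.365, -0.0]
force: [-0.4, 0.2, -0.2]
grip_width: 0.003
gripper_force: 0.6
t 11.0 tcp [0.5781 0.0778 0.1665] winder mm [ 27.9 -40. ] toolx deg -13.4 toolz [ 0.  0. -1.] F [-0.4  0.2 -0.2] g 0.0
side knob mm [ 56.3 -39.5] z 0.18 f 0.348 a 0.258 n 150 rms 0.0013 0.89
top no knob
```

f≈0.35 and a≈0.26, so the lever is home. Next I back off, rise and move clear, then check.

```bash
python3 -m inch '[-1,0,0,0,0, -3,0,0,0,0, -5,0,0,0,0, -8,0,-4,0,0, -10,4,-8,0,0, -10,9,-11,0,0, -10,14,-11,0,0, -10,19,-11,0,0, -10,24,-11,0,0, -10,28,-11,0,0, -10,28,-11,0,0, -10,28,-11,0,0]'
python3 - <<'E'
from h import *
rep()
for c,n in(("top","adapter"),("top","spare_reel"),("side","jar")):
    s=arm.snapshot(c); r=arm.regions_of(c,n)
    print(n,[(q["score"],np.median(pts(s,q["pixels"]),0).round(3)) for q in r[:1]])
cv2.imwrite("pics/end.png",np.hstack([cv2.resize(arm.snapshot(c)["img"][120:330,90:300,::-1],(400,400)) for c in("side","top")]))
E
```

```text
time_s: 12.4
tool_pos: [0.4154, -0.1722, 0.2765]
eef_rot: [3.12, -0.369, 0.0]
force: [0.5, -0.3, -0.7]
grip_width: 0.006
gripper_force: 0.0
t 12.4 tcp [ 0.4154 -0.1722  0.2765] winder mm [ -72.7 -320.9] toolx deg -13.5 toolz [ 0. -0. -1.] F [ 0.5 -0.3 -0.7] g 0.01
side knob mm [ 56.5 -39.2] z 0.1798 f 0.35 a 0.255 n 302 rms 0.0013 0.68
top knob mm [ 55.9 -39.5] z 0.1788 f 0.345 a 0.257 n 262 rms 0.0009 0.65
adapter [(0.83, array([ 0.513, -0.029,  0.028]))]
spare_reel [(0.78, array([ 0.558, -0.177,  0.013]))]
jar [(0.97, array([0.494, 0.268, 0.137]))]
```

View pics/end.png

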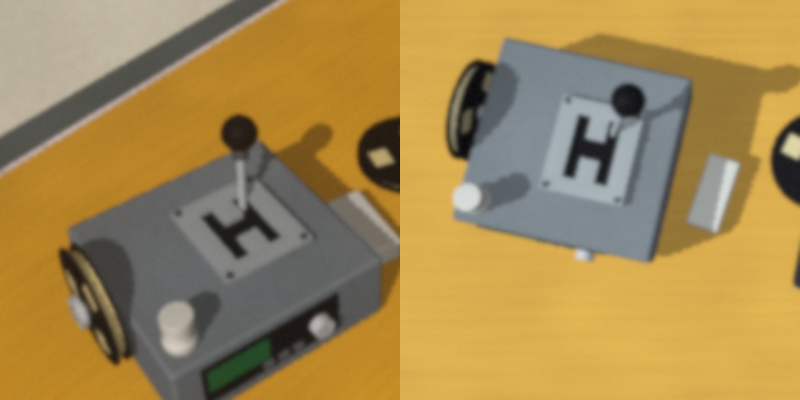

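The picture shows the stem at the far end of the right leg (knob at (628,100) in the right half). The jar and adapter are in place and the arm is clear.

```bash
python3 -c "from rig import arm; print(arm.finish_job())"
```

```text
the job is handed in; nothing more can be done
None
```

The job is handed in (verdict not shown): the lever rests in third (lever_fore about 0.35, lever_across about 0.26), the spare reel, adapter and jar did not move measurably, and the arm is clear.

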